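# Show an icon's edge tag in an inspection mirror

### The job

The icon must stay untouched on its pads, so the round brass tag on its robot-side edge has to be shown by way of a mirror: take the rectangular inspection mirror (not the round loupe) by its grip out of the tool rest and hold it in the air in front of that tag, a few centimetres off and at the tag's height, its glass facing the tag and turned up at 45 degrees, so that a camera looking straight down from overhead sees the round tag square-on in the middle of the glass. Do not touch the icon or disturb anything else, and finish while still holding the mirror there, quite still.

Things in the scene. Friction and masses are not known exactly. Their poses are not given: they have to be found in the camera images.
- mirror: Inspection mirror, loose, 185 g +/- 30%: black square rubber grip 16 x 16 x 120 mm, thin steel rod, swivelling RECTANGULAR head. Origin at the grip's centre, on its axis; x along the grip to the head, z up as it lies (glass side). Grip from x = -60 to 60 mm, 8 mm rod on to 110, swivel axis (along y) at 112, balance point about 25. Starts level in one place of the rest, axis 53 mm above the table
- mirror_face (a point): Centre of the mirror's glass: on the head, 36 mm out from the swivel axis and 3 mm off it towards the glass side. z points out of the glass, y across (parallel to the grip's y), x away from the handle. The head is a plate 54 mm (x) by 66 mm (y), 5 mm thick; camera images show true reflections in the glass
- mirror_head (a joint): Swivel angle of the mirror's head, rad: 0 = in line with the grip, glass facing the grip's z; growing, the head's far end bends down, away from the glass side, by that angle (rotation about the grip's +y). Stops at 0 and 0.6. Stiff friction joint (0.35 N m): keeps the angle it was left at (different each time) while the tool is carried
- icon: Painted panel 200 (x) by 260 (y) by 32 mm, face up on two grey padded blocks 40 mm high: underside 40, top 72, middle of its edge 56 mm above the table. Fixed. Origin on the table under its centre; its -x edge faces the robot and carries two tags. Not to be touched
- round_tag: The tag to show: brass disc 24 mm across, 2 mm thick, on the panel's robot-side edge face, with a strap over the top edge to a round 24 mm lap on the border, seen from above. Origin behind the disc's centre, on the edge face, 56 mm above the table; x points into the panel square to the edge (the disc faces -x), y along the edge, z up. At either of two places
- square_tag: Another brass tag at the other place on the same edge, likewise folded over the top, but square, 24 mm wide, with a square lap. Axes as for the round tag. Not the one wanted
- rest: Wooden tool rest, fixed: base 135 (x) by 300 (y) by 12 mm, two upright rails along y at x = -45 and 50 mm, 10 mm thick, 58 mm high, with notches 21 mm wide at y = -55 and 55, notch floors 45 mm above the table. Two tools lie across both rails, one in each place, heads to +x; between the rails their grips are free for 85 mm. Origin on the table
- table: The work table, its top at z = 0
- loupe: Loose. Look-alike of the mirror: the same square rubber grip, but ending in a ROUND lens in a dark ring, 66 mm in diameter, flat. Origin at the centre of the grip, x towards the lens (lens centre at x = 142 mm). Lies in the other place of the rest. Not to be disturbed.
- dish: Loose white ceramic dish, 64 mm across, 26 mm high, origin under its centre. Bystander.
- solvent: Loose amber glass bottle, 52 mm in diameter, 120 mm high, origin under its centre. Bystander.
- jar: Loose glass jar with a steel cap, 60 mm in diameter, 50 mm high, origin under its centre. Bystander.
- weight: Loose turned steel weight, 48 mm in diameter, 58 mm high, origin under its centre. Bystander.
- brush: Loose wooden brush lying on the table, 170 mm long, 9 mm thick, along its x. Bystander.
- palette_knife: Loose palette knife lying on the table, 174 mm long, 12 mm high, along its x. Bystander.
- cork_block: Loose cork sanding block, 70 x 45 x 30 mm, origin under its centre. Bystander.

How it is judged:
By the outcome, as a careful person would: the job done as asked, in the order asked, and still so for the second after the job is handed in, while the arm keeps its last pose, push and grip.
It also fails if it takes over 42 s, if anything falls off the work surface, if the arm or the gripper's body presses on something with over 40 N, if the wrist force passes 120 N, or if a joint passes its speed limit or range.

### The arm

A 7-joint arm with a two-finger parallel gripper is mounted at the origin on the work surface. World frame = base frame: x ahead of the robot, y to its left, z up, the work surface at z = 0. Lengths are in m, angles in rad, forces in N, time in s.
With the tool pointing down it reaches from about 0.4 to 0.9 m from the base axis. Payload 5.6 kg.
Tool frame: the origin (TCP) lies midway between the tips of the shut fingers; the grasp point (between the pads) lies 19 mm behind it; z points along the fingers, y is the line along which they close (so a half turn about z gives the same grasp; the last joint's range is limited). The gripper opens to 92 mm and grips with 3 to 60 N. Pads are 20 mm wide; open, the fingers measure 128 mm over their backs; the gripper's body (75 mm by 189 mm) begins 69 mm behind the grasp point.
Start: joints at [1.144, 0.468, -0.012, 1.603, 0.006, 1.071, -0.056], TCP at [0.243, -0.603, 0.215] pointing down, gripper open.
Joint ranges: [-2.53, 2.53], [-0.31, 2.02], [-1.57, 1.55], [0.28, 2.44], [-1.29, 4.43], [0.15, 1.84], [-2.92, 2.92]. Speed limits (rad/s): [2.57, 2.57, 3.14, 3.14, 3.14, 3.14, 3.14].

### API

Orientations are given as a 3x3 rotation matrix whose columns are the frame's x, y, z axes.
In Python, from station import env, effector, solver, viewer, workorder, search_frame, tip_of gives the robot as it stands. Calls block until the motion is done:
- env.reach(position, orientation): joint-space move of the TCP to a pose.
- env.movel(position, frame=None, rate=0.15): straight line of the TCP; frame=None keeps the orientation; rate is the mean speed in m/s.
- env.goto_joints(angles): joint-space move.
- effector.release() and effector.grasp(squeeze=None): open the fingers fully, or close them until they stop; squeeze is the grip in N (None keeps the last).
- env.pause(seconds).
- solver.inverse_kinematics(position, orientation): joint angles nearest the present ones, or None.
- env.sense(): the state.
- viewer.read_camera(name): name is "scene" or "top" or "wrist"; returns (picture, depth): 420x560x3 uint8, red, green, blue; 420x560 float32, m along the optical axis (not along the pixel's ray), 0 where there is no reading.
- viewer.camera_info(name): a dict with "intrinsics" (3x3 intrinsics, pixels), "dist_coeffs" ([k1, k2, p1, p2, k3] as OpenCV has them; the pictures are not rectified), "eye" and "rotation" of the camera in the world; the wrist camera has in their place "T_tool_cam" (4x4, takes a point from camera to tool coordinates, whose origin is the TCP and whose axes are the flange's). Camera axes: x right, y up, looking along -z (the intrinsics and any distortion apply to the point x, -y, -z); pixel columns grow to the right and rows downward; lengths in m; the calibration is good to about 2 mm. A picture is of the moment at which its call begins: read the wrist's pose just before it. camera_info takes no time and is no camera call.
A pose or a line that the arm cannot do raises env.PlanningError and nothing moves.
- workorder.finish_job(): hands the job in; it is judged then, once.
Trained networks look in the newest picture that a camera, given by its name, has taken for a name from the list of things; names that differ only in an ending like _2 or _b are one class to them, and where a whole thing is asked for, a point or a joint stands for the part that bears it (a point fixed in the world has none). Each returns a list of dicts, best first, with "score" (0 to 1); they miss things now and then, are a little off and sometimes report something else, mostly with a low value. They report only what shows in the picture. A call takes as long as a camera call.
- search_frame(camera, name): "at" ([x, y, z] in m, in world coordinates, good to about 4 mm: the middle of the surface that is visible of it).
- tip_of(camera, name): "at" ([x, y, z] in m, in world coordinates, good to about 4 mm: a listed point, or the origin of a listed thing).
The state is a dict: "t": time; "joint_positions": joint angles; "joint_velocities": joint speeds; "tau": joint torques, N m; "ee_pos": TCP position; "tcp_rot": TCP orientation; "wrist_force": force on the tool from outside, world axes, zero at the start; "moment": the same for the moment, N m; "gripper_width": finger opening in m; "grasp_force": force on a finger pad.
Only numpy, scipy, OpenCV 4.12 (cv2) and the standard library are available. Lean on these libraries where they do the work, as an engineer would, in place of code of your own. Each camera call takes 0.05 s, during which the arm holds its last target. There are 200 camera calls.

## Working session

There is one attempt and no reset: what is moved stays moved. The work goes in short steps, each a Python script; the robot and the scene stay as the last script left them, time stands still between calls to the robot, and variables do not carry over. Pictures are saved under pics/ and viewed, at most 10 in all, crops included, and the job is handed in when it is done.

```bash
ls; mkdir -p pics
cat > h.py <<'E'
import numpy as np, cv2
from station import env, effector, solver, viewer, workorder, search_frame, tip_of
def save(cam,fn):
    im,d=viewer.read_camera(cam); cv2.imwrite('pics/'+fn,im[:,:,::-1].copy()); return im,d
E
python3 - <<'E'
from h import *
np.set_printoptions(precision=4,suppress=True)
for c in ['top','scene']:
    im,d=save(c,c+'0.png'); np.save('pics/'+c+'d.npy',d)
    i=viewer.camera_info(c); print(c,i)
    for n in ['mirror','mirror_face','round_tag','square_tag','icon','rest','loupe','dish','solvent','jar','weight','brush','palette_knife','cork_block']:
        print(n,[(np.round(r['at'],3).tolist(),round(r['score'],2)) for r in tip_of(c,n)[:2]],'|',[(np.round(r['at'],3).tolist(),round(r['score'],2)) for r in search_frame(c,n)[:2]])
print(env.sense())
E
```

```text
pics
top {'intrinsics': array([[465.858 ,   0.    , 264.7459],
       [  0.    , 465.858 , 211.8699],
       [  0.    ,   0.    ,   1.    ]]), 'dist_coeffs': array([0.0093, 0.    , 0.    , 0.    , 0.    ]), 'eye': array([0.4773, 0.0096, 1.2659]), 'rotation': array([[-0.0017,  0.9977, -0.0672],
       [-0.9999, -0.0009,  0.0109],
       [ 0.0108,  0.0672,  0.9977]])}
mirror [([0.515, -0.371, 0.051], 0.71)] | [([0.666, -0.35, 0.042], 0.7), ([0.64, -0.361, 0.052], 0.61)]
mirror_face [([0.67, -0.349, 0.042], 0.89)] | [([0.666, -0.349, 0.042], 0.63), ([0.743, -0.19, 0.082], 0.26)]
round_tag [([0.436, -0.05, -0.002], 0.52), ([0.688, 0.261, 0.058], 0.44)] | [([0.698, 0.261, 0.075], 0.38)]
square_tag [([0.658, 0.124, 0.055], 0.64)] | [([0.67, 0.116, 0.075], 0.41)]
icon [([0.77, 0.164, -0.001], 0.63), ([0.37, 0.077, 0.001], 0.53)] | [([0.766, 0.164, 0.07], 0.7), ([0.666, -0.347, 0.044], 0.5)]
rest [([0.511, -0.317, -0.001], 0.61), ([0.37, 0.075, -0.002], 0.34)] | [([0.514, -0.313, 0.01], 0.6), ([0.697, 0.258, 0.076], 0.35)]
loupe [([0.5, -0.265, 0.051], 0.73), ([0.684, 0.262, 0.059], 0.56)] |
[... 2226 characters left out ...]
65, 0.221, -0.006], 0.77)] | [([0.37, 0.217, 0.028], 0.49), ([0.756, -0.208, 0.074], 0.29)]
{'t': 2.9, 'joint_positions': array([ 1.144 ,  0.4675, -0.0116,  1.6027,  0.006 ,  1.0714, -0.0563]), 'joint_velocities': array([-0.0008,  0.0007,  0.0004,  0.0018, -0.0011, -0.001 ,  0.0009]), 'tau': array([  0.0002, -52.0407,  -0.0125, -24.4049,  -0.0567,   0.0114,
         0.    ]), 'ee_pos': array([ 0.2433, -0.6027,  0.2146]), 'tcp_rot': array([[ 0.9273,  0.3744, -0.0001],
       [ 0.3744, -0.9273, -0.    ],
       [-0.0001, -0.    , -1.    ]]), 'wrist_force': array([ 0.1571, -0.0166,  0.0393]), 'moment': array([ 0.0431, -0.0364,  0.0205]), 'grasp_force': 0.0, 'gripper_width': 0.09194335535811267}
```

View pictures.

View pics/top0.png

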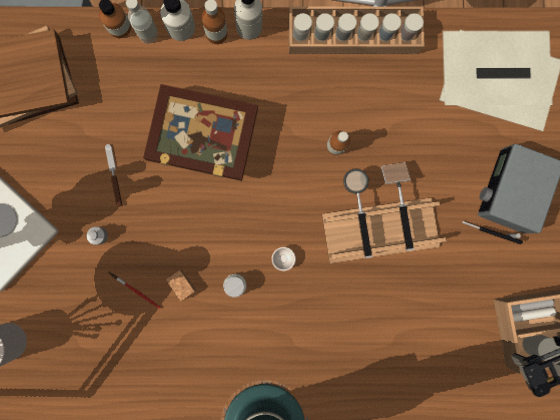

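View pics/scene0.png

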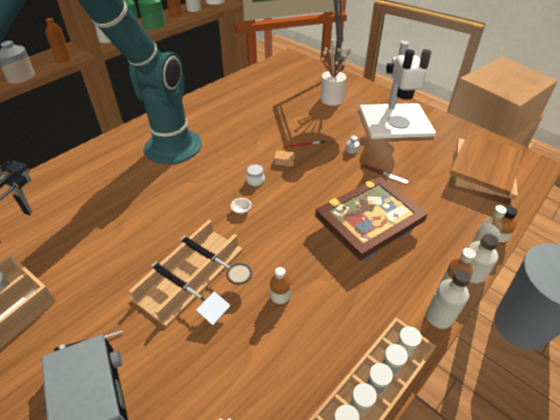

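Top view: the mirror (square head at ~(396,173)) lies in the right notch and the loupe at (357,181) in the left one. The tag laps on the icon are a round one at (165,158) and a square one at (219,169). Next I'll get precise geometry from depth.

```bash
cat >> h.py <<'E'
def cloud(cam,d):
    i=viewer.camera_info(cam); K=i['intrinsics']; h,w=d.shape
    uv=np.stack(np.meshgrid(np.arange(w),np.arange(h)),-1).reshape(-1,1,2).astype(float)
    n=cv2.undistortPoints(uv,K,i['dist_coeffs']).reshape(h,w,2)
    P=np.stack([n[...,0]*d,-n[...,1]*d,-d],-1)@i['rotation'].T+i['eye']
    P[d<=0]=np.nan
    return P
def plane(P):
    c=P.mean(0); s=P-c
    for _ in range(3):
        u,S,v=np.linalg.svd(P-c,full_matrices=False); n=v[2]*np.sign(v[2,2]); r=(P-c)@n
        P=P[abs(r)<2.5*r.std()+1e-4]; c=P.mean(0)
    return c,n,r.std(),len(P)
def rect(P):
    (c,s,a)=cv2.minAreaRect((P[:,:2]*1000).astype(np.float32)); return np.round(c,1),np.round(s,1),round(a,2)
E
python3 - <<'E'
from h import *
np.set_printoptions(precision=4,suppress=True)
for c in ['top','scene']:
    im=cv2.imread(f'pics/{c}0.png'); d=np.load(f'pics/{c}d.npy'); P=cloud(c,d); F=P.reshape(-1,3); g=im.max(2).ravel()
    near=lambda x,y,r:np.hypot(F[:,0]-x,F[:,1]-y)<r
    t=F[(abs(F[:,0]-.77)<.16)&(abs(F[:,1]-.165)<.19)&(F[:,2]>.064)&(F[:,2]<.082)]
    print(c,'icon',rect(t),plane(t))
    m=near(.667,-.349,.02)&(F[:,2]>.025)&(F[:,2]<.07); print('glass',plane(F[m]))
    m=near(.667,-.349,.05)&(F[:,2]>.025)&(F[:,2]<.07); print('glass full',rect(F[m]))
    m=near(.515,-.371,.07)&(abs(F[:,1]+.371)<.035)&(F[:,2]>.054)&(F[:,2]<.07)&(g<60); print('grip',m.sum(),rect(F[m]),F[m].mean(0),cv2.fitLine(F[m].astype(np.float32),cv2.DIST_HUBER,0,.01,.01).ravel())
t=cv2.imread('pics/top0.png'); s=cv2.imread('pics/scene0.png')
a=cv2.resize(t[75:190,135:265],None,fx=3,fy=3,interpolation=2); b=cv2.resize(s[175:260,305:435],None,fx=3,fy=3,interpolation=2)
cv2.imwrite('pics/crop.png',np.hstack([a,cv2.copyMakeBorder(b,0,a.shape[0]-b.shape[0],0,0,0)]))
E
```

```text
top icon (array([768.1, 163.9]), array([261., 203.]), 77.56) (array([0.768 , 0.1635, 0.0706]), array([0.0008, 0.0012, 1.    ]), np.float64(0.00260999049780944), 7560)
glass (array([ 0.6669, -0.3492,  0.0441]), array([0.3171, 0.0149, 0.9483]), np.float64(0.0020787439017254756), 171)
glass full (array([ 654.2, -350. ]), array([72.6, 66.1]), 7.93)
grip 269 (array([ 518.9, -369.6]), array([107.6,  18.5]), 10.42) [ 0.5185 -0.3694  0.0613] [ 0.9892  0.1468  0.0052  0.5185 -0.3694  0.0613]
scene icon (array([768.6, 161.2]), array([265.2, 206.5]), 77.86) (array([0.7732, 0.154 , 0.0707]), array([ 0.0026, -0.0014,  1.    ]), np.float64(0.00211595309315743), 4555)
glass (array([ 0.667 , -0.349 ,  0.0438]), array([0.3374, 0.0451, 0.9403]), np.float64(0.0017052928577335408), 216)
glass full (array([ 654.8, -353.8]), array([73.6, 67.6]), 10.13)
grip 183 (array([ 521.9, -373.9]), array([103.8,  13.7]), 8.86) [ 0.5213 -0.3751  0.0612] [ 0.9898  0.1425  0.0079  0.5213 -0.3751  0.0612]
```

View pics/crop.png

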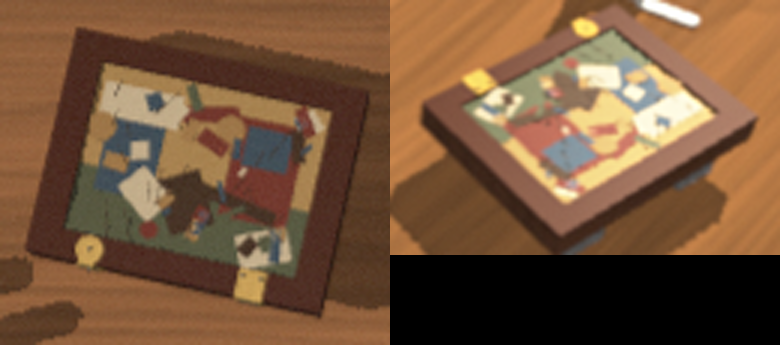

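```bash
cat >> h.py <<'E'
from scipy.spatial.transform import Rotation as Ro
YAW=np.radians(-12.4); u=np.array([np.cos(YAW),np.sin(YAW),0]); v=np.array([-u[1],u[0],0]); z=np.array([0,0,1.])
RH=np.stack([(u-z)/2**.5,v,(u+z)/2**.5],1)   # wanted head frame
A=.33; B=np.radians(28)
sB,cB=np.sin(B),np.cos(B)
RGT=np.stack([[cB,0,sB],[0,-1,0],[sB,0,-cB]],1)  # tool in grip
XG=.010
PGT=np.array([XG,0,0])+.019*RGT[:,2]             # TCP in grip
RHG=Ro.from_rotvec([0,A,0]).as_matrix()          # head in grip
PHG=np.array([.112,0,0])+RHG@[.036,0,.003]
def tcp_for_head(p,RHT=None,PHT=None):
    "TCP pose putting the glass centre at p, given the head in tool frame"
    if RHT is None: RHT=RGT.T@RHG; PHT=RGT.T@(PHG-PGT)
    R=RH@RHT.T; return p-R@PHT,R
E
python3 - <<'E'
from h import *
np.set_printoptions(precision=4,suppress=True)
im=cv2.imread('pics/top0.png'); d=np.load('pics/topd.npy'); P=cloud('top',d)
hsv=cv2.cvtColor(im,cv2.COLOR_BGR2HSV)
i=viewer.camera_info('top')
def ray(px,zz):
    n=cv2.undistortPoints(np.array([[px]],float),i['intrinsics'],i['dist_coeffs']).ravel()
    r=i['rotation']@[n[0],-n[1],-1]; return i['eye']+r*(zz-i['eye'][2])/r[2]
C=np.array([.7685,.1635])
for n,(x0,x1,y0,y1) in {'round':(157,174,150,166),'square':(210,228,160,178)}.items():
    w=hsv[y0:y1,x0:x1]; m=(w[...,0]>16)&(w[...,1]>90)&(w[...,2]>150); yy,xx=np.nonzero(m)
    p=ray((xx.mean()+x0,yy.mean()+y0),.073); q=p[:2]-C; print(n,m.sum(),p,'u,v',q@u[:2],q@v[:2])
g=np.radians(8.4); RG=Ro.from_euler('z',g).as_matrix(); pg=np.array([.520,-.3705,.053])
R=RG@RGT; p=pg+RG@PGT; print('grasp',p,R[:,2],[solver.inverse_kinematics(p-k*R[:,2],R) for k in (.12,0)], solver.inverse_kinematics(p+[0,0,.26],R))
pt=np.append(C,0)-.1*u+.073*v+.056*z; print('tag',pt)
for back,up in ((.045,0),(.1,0),(.1,.2)):
    q,Rq=tcp_for_head(pt-back*u+up*z); print(q,Rq[:,2],solver.inverse_kinematics(q,Rq))
E
```

```text
round 67 [0.6967 0.256  0.073 ] u,v -0.09001061777950851 0.07490541049965177
square 94 [0.6673 0.1174 0.073 ] u,v -0.08895462860566433 -0.06677136524906636
grasp [ 0.5387 -0.3677  0.0362] [ 0.4644  0.0686 -0.8829] [array([ 1.0764,  0.4242, -0.3177,  1.9974, -0.5596,  0.5123, -0.1595]), array([ 1.0399,  0.6616, -0.3933,  1.9542, -0.5168,  0.2892, -0.1865])] [ 0.9296  0.2696 -0.2382  1.7936 -0.4242  0.8003 -0.46  ]
tag [0.6865 0.2563 0.056 ]
[0.5268 0.2914 0.1052] [ 0.0325 -0.0071 -0.9994] [-0.0577  0.6251 -0.6973  1.7946  0.5377  0.8935 -2.7902]
[0.4731 0.3032 0.1052] [ 0.0325 -0.0071 -0.9994] [-0.0429  0.5964 -0.7855  1.8879  0.5823  0.8744 -2.9124]
[0.4731 0.3032 0.3052] [ 0.0325 -0.0071 -0.9994] [ 0.2751  0.5447 -1.2796  1.681   0.5703  1.3183 -2.8971]
```

Run:
```python
from h import *
np.set_printoptions(precision=4,suppress=True)
g=np.radians(8.4); RG=Ro.from_euler('z',g).as_matrix(); pg=np.array([.520,-.3705,.053])
R=RG@RGT; p=pg+RG@PGT
env.reach(p-.12*R[:,2],R); print(env.sense()['t'])
# refine with wrist camera
im,d=save('wrist','w1.png'); print([ (r['at'],r['score']) for r in tip_of('wrist','mirror')[:2]],[ (r['at'],r['score']) for r in tip_of('wrist','mirror_face')[:2]])
env.movel(p,rate=.15); s=env.sense(); print(s['t'],s['ee_pos']-p,s['wrist_force'])
im,d=save('top','t1.png')
```

```text
4.1583
[([0.519, -0.3693, 0.0528], 0.73)] [([0.6624, -0.3476, 0.0391], 0.91)]
5.2583 [-0.     -0.0005  0.0005] [0.1755 0.0402 1.1106]
```

View pics/w1.png

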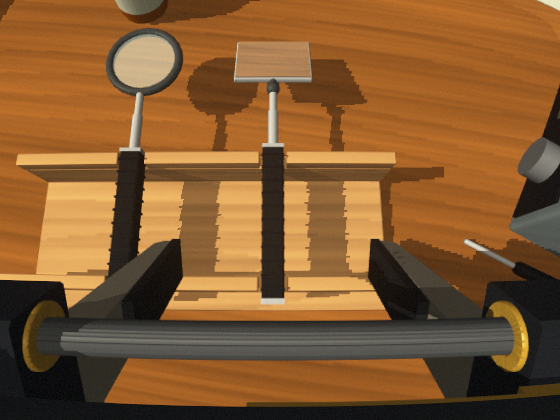

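The wrist view shows the mirror grip centred between the fingers (column ~273) and parallel to them. The loupe is clear at column ~125.

Run:
```python
from h import *
np.set_printoptions(precision=4,suppress=True)
effector.grasp(squeeze=45); s=env.sense(); print(s['t'],s['gripper_width'],s['grasp_force'],s['wrist_force'])
p=s['ee_pos']
env.movel(p+[0,0,.05],rate=.08); s=env.sense(); print(s['t'],s['gripper_width'],s['grasp_force'],s['wrist_force'],s['moment'])
env.movel(p+[0,0,.27],rate=.25); s=env.sense(); print(s['t'],s['joint_positions'])
im,d=save('wrist','w2.png'); save('top','t2.png'); print(env.sense()['t'])
# candidate transit
C=np.array([.7685,.1635]); pt=np.append(C,0)-.1*u+.075*v+.056*z; print('tag',pt)
for back,up in ((.1,.2),(.1,0),(.045,0)):
    q,Rq=tcp_for_head(pt-back*u+up*z); print(q,Rq[:,2],solver.inverse_kinematics(q,Rq))
```

```text
6.4417 0.015522641217975308 44.99978721141815 [ 0.305   0.9954 -1.3462]
7.2167 0.015429803846684475 44.999356269836426 [-0.3973 -0.1229 -1.8762] [-0.0739  0.6404 -0.0133]
8.25 [ 0.894   0.2582 -0.1948  1.7862 -0.4355  0.8232 -0.4571]
8.35
tag [0.6869 0.2582 0.056 ]
[0.4735 0.3052 0.3052] [ 0.0325 -0.0071 -0.9994] [ 0.1929  0.4533 -1.1139  1.6811  0.4562  1.2644 -2.8047]
[0.4735 0.3052 0.1052] [ 0.0325 -0.0071 -0.9994] [-0.042   0.6012 -0.7918  1.8842  0.5882  0.8785 -2.9188]
[0.5272 0.2933 0.1052] [ 0.0325 -0.0071 -0.9994] [-0.0528  0.6314 -0.7093  1.7907  0.548   0.8991 -2.7997]
```

View pics/w2.png

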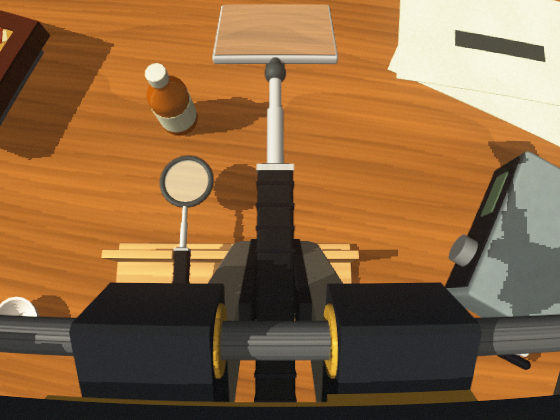

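The grip is held straight in the fingers, with the head flat at (275,35). I'll measure the head in the tool frame, then transit.

Run:
```python
from h import *
np.set_printoptions(precision=4,suppress=True)
i=viewer.camera_info('wrist'); K,D,T=i['intrinsics'],i['dist_coeffs'],i['T_tool_cam']
ds=[];
for k in range(4):
    im,d=save('wrist','w3.png'); ds.append(np.where(d>0,d,np.nan))
d=np.nanmedian(ds,0); np.save('pics/w3d.npy',d)
h,w=d.shape; uv=np.stack(np.meshgrid(np.arange(w),np.arange(h)),-1).reshape(-1,1,2).astype(float)
n=cv2.undistortPoints(uv,K,D).reshape(h,w,2)
P=np.stack([n[...,0]*d,-n[...,1]*d,-d],-1)@T[:3,:3].T+T[:3,3]
RHT=RGT.T@RHG; PHT=RGT.T@(PHG-PGT); print('nominal c',PHT,'n',RHT[:,2],'x',RHT[:,0])
Q=P[12:52,230:322].reshape(-1,3); c,nn,sd,N=plane(Q[~np.isnan(Q[:,0])]); nn*=np.sign(nn@RHT[:,2]); print('meas n',nn,sd,N,'angle off',np.degrees(np.arccos(nn@RHT[:,2])),'pitch diff',np.degrees(np.arcsin(np.cross(RHT[:,2],nn)@RHT[:,1])))
# all head pixels: near the plane & within 50 mm of nominal
F=P.reshape(-1,3); m=(abs((F-c)@nn)<.006)&(np.linalg.norm(F-PHT,axis=1)<.05)
e=F[m]-PHT; ex=e@RHT[:,0]; ey=e@RHT[:,1]; print('x ext',np.percentile(ex,[.5,99.5]),'y ext',np.percentile(ey,[.5,99.5]),'z',np.median((Q-PHT)@RHT[:,2]))
print(rect(np.stack([ex,ey,0*ex],1)))
mm=m.reshape(h,w); yy,xx=np.nonzero(mm); print('px',xx.min(),xx.max(),yy.min(),yy.max())
env.goto_joints([-.6,.25,0,1.75,0,1.14,-2.4]); s=env.sense(); print(s['t'],s['ee_pos'],s['tcp_rot'])
C=np.array([.7685,.1635]); pt=np.append(C,0)-.1*u+.075*v+.056*z
for back,up in ((.1,.15),(.1,0),(.045,0)):
    q,Rq=tcp_for_head(pt-back*u+up*z); print(q,Rq[:,2],solver.inverse_kinematics(q,Rq))
```

```text
nominal c [0.1168 0.     0.0531] n [ 0.7303  0.     -0.6832] x [0.6832 0.     0.7303]
meas n [ 0.7317  0.0008 -0.6817] 0.00021429328545918337 3662 angle off 0.12654989734266714 pitch diff 0.11836619799196912
x ext [-0.0478  0.0246] y ext [-0.0305  0.034 ] z -0.00013332206751430538
(array([-12.1,   1.9]), array([65.8, 75.4]), 89.73)
px 212 337 4 91
10.9 [0.4808 0.2871 0.2839] [[ 0.9735 -0.2289  0.0015]
 [-0.2289 -0.9735  0.0007]
 [ 0.0013 -0.0011 -1.    ]]
[0.4735 0.3052 0.2552] [ 0.0325 -0.0071 -0.9994] [-0.637   0.269  -0.0118  1.7933  0.0327  1.0579 -2.4512]
[0.4735 0.3052 0.1052] [ 0.0325 -0.0071 -0.9994] [-0.6411  0.4502 -0.0071  1.9234  0.0418  0.7468 -2.465 ]
[0.5272 0.2933 0.1052] [ 0.0325 -0.0071 -0.9994] [-0.5873  0.5061  0.0144  1.8276  0.0236  0.7846 -2.3785]
```

```bash
cat >> h.py <<'E'
RHT0=RGT.T@RHG; PHT0=RGT.T@(PHG-PGT)+RHT0@[-.002,.0015,0]
C=np.array([.7685,.1635]); PT=np.append(C,0)-.1*u+.075*v+.056*z
E
python3 - <<'E'
from h import *
np.set_printoptions(precision=4,suppress=True)
q,R=tcp_for_head(PT-.1*u+.15*z,RHT0,PHT0); env.reach(q,R)
q,_=tcp_for_head(PT-.1*u,RHT0,PHT0); env.movel(q,R,rate=.15)
q,_=tcp_for_head(PT-.047*u,RHT0,PHT0); env.movel(q,R,rate=.05); env.pause(.5)
s=env.sense(); print(s['t'],s['ee_pos']-q,s['joint_positions'],s['gripper_width'],s['wrist_force'])
ds=[]
for k in range(6):
    im,d=save('top','t3.png'); ds.append(np.where(d>0,d,np.nan))
d=np.nanmedian(ds,0); np.save('pics/t3d.npy',d); P=cloud('top',np.nan_to_num(d)); F=P.reshape(-1,3)
e=(F-(PT-.047*u))@RH
m=(abs(e[:,0])<.022)&(abs(e[:,1])<.028)&(abs(e[:,2])<.01); c,n,sd,N=plane(F[m]); print('n',n,'want',RH[:,2],N,sd,'off in head axes',np.degrees(n@RH))
m=(abs(e[:,0])<.04)&(abs(e[:,1])<.045)&(abs(e[:,2])<.006); print(np.percentile(e[m],[1,99],axis=0),np.median(e[m],0))
for nme in('mirror_face','round_tag'): print(nme,[(r['at'],r['score']) for r in tip_of('top',nme)[:2]])
print('want',PT-.047*u, PT)
i=viewer.camera_info('top'); 
pc=(PT-.047*u-i['eye'])@i['rotation']; px=i['intrinsics']@[pc[0]/-pc[2],-pc[1]/-pc[2],1]; print('px',px)
x,y=px[:2].astype(int); a=cv2.resize(cv2.imread('pics/t3.png')[y-50:y+50,x-65:x+65],None,fx=6,fy=6,interpolation=2); cv2.imwrite('pics/t3c.png',a)
E
```

```text
14.025 [-0.  0.  0.] [-0.5736  0.5064 -0.0021  1.8311  0.0351  0.781  -2.3872] 0.015536030593655173 [ 0.4172  0.4208 -1.6869]
n [ 0.6871 -0.1478  0.7113] want [ 0.6906 -0.1518  0.7071] 228 0.0006787262972261202 off in head axes [-0.3427  0.1807 57.2945]
[[-0.0378 -0.0346 -0.0048]
 [ 0.0276  0.0301  0.0014]] [-0.0031 -0.0024 -0.0003]
mirror_face [([0.6455, 0.2643, 0.0523], 0.57)]
round_tag [([0.687, 0.2625, 0.0558], 0.65)]
want [0.641  0.2683 0.056 ] [0.6869 0.2582 0.056 ]
px [160.453  180.5101   1.    ]
```

View pics/t3c.png

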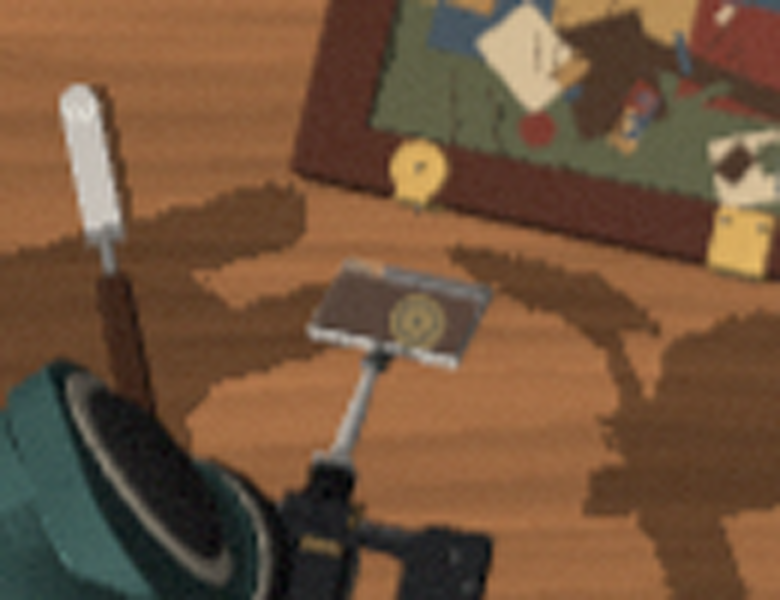

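```bash
cat > chk.py <<'E'
from h import *
np.set_printoptions(precision=4,suppress=True)
def check(fn,off,c0,tagpx,corners):
    "crop px -> glass centre and tag by reflection, in top-camera coordinates"
    i=viewer.camera_info('top'); n=RH[:,2]
    def hit(X,p0,nn):
        px=(np.array(X)+.5)/6-.5+off
        r=cv2.undistortPoints(px.reshape(1,1,2).astype(float),i['intrinsics'],i['dist_coeffs']).ravel()
        r=i['rotation']@[r[0],-r[1],-1]; r/=np.linalg.norm(r)
        return i['eye']+r*((p0-i['eye'])@nn)/(r@nn),r
    cs=np.array([hit(X,c0,n)[0] for X in corners]); g=cs.mean(0); print('corners',(cs-c0)@RH,'centre',(g-c0)@RH)
    p,r=hit(tagpx,c0,n); r=r-2*(r@n)*n
    f=PT-.002*u; t=p+r*((f-p)@u)/(r@u); print('tag minus assumed v,z',(t-PT)@v,(t-PT)@z,' glass minus tag v,z',(g-t)@v,(g-t)@z)
E
python3 - <<'E'
from chk import *
check('',np.array([95,130]),PT-.047*u,(417,320),[(345,262),(492,290),(458,364),(308,335)])
im=cv2.imread('pics/t3.png')[130:230,95:225]; print(im[48:58,60:80,2]-0);
E
```

```text
corners [[ 0.0218  0.0294 -0.    ]
 [ 0.0245 -0.036   0.    ]
 [-0.029  -0.0368 -0.    ]
 [-0.0314  0.0279 -0.    ]] centre [-0.0035 -0.0039 -0.    ]
tag minus assumed v,z -0.0004900793918949348 0.00040919236823070554  glass minus tag v,z -0.003386369438937742 0.002071732939786644
[[ 89  90  87  86  87  85  90  90  92  95 102 105 103 105 114 120 123 116
  107 108]
 [ 89  88  88  86  88  88  84 104 128 131 129 110  92  92  96 105 107 110
  108 120]
 [ 87  89  86  87  86  88 112 114 125 125 126 126 122  94  90  88  91  91
   96 104]
 [ 87  90  89  88  85 104 125 118 134 136 137 123 130 116  94  89  89  91
   89 101]
 [ 88  87  89  89  90 134 121 133 147 136 145 138 123 130  98  90  88  90
   89  98]
 [ 87  88  90  87  85 135 117 143 141 106 139 151 122 132 104  87  91  89
   85  92]
 [ 89  88  90  88  89 135 117 143 143 127 145 141 115 131 102  93  89  86
   80 107]
 [ 85  86  89  88  88 120 126 118 134 146 129 121 134 126  93  88  90  82
   85 128]
 [170 140 104  87  83  99 135 133 125 128 115 134 132 107  92  89  91  80
  113 140]
 [177 179 130  99 134 136 149 124 125 125 134 134 110  90  87  86  82  86
  138 154]]
```

Orientation is within about 0.4°, and the reflected tag (417,320) falls where predicted. The glass itself sits ~3 mm off to one side, so I'll nudge it and recheck.

Run:
```python
from chk import *
s=env.sense(); env.movel(s['ee_pos']+RH@[.002,.003,0],rate=.02); env.pause(.7)
ims=[]; ds=[]
for k in range(4):
    im,d=save('top','t4.png'); ims.append(im.astype(float)); ds.append(np.where(d>0,d,np.nan))
im=np.mean(ims,0).astype(np.uint8)[:,:,::-1]
P=cloud('top',np.nan_to_num(np.nanmedian(ds,0))); F=P.reshape(-1,3); e=(F-(PT-.047*u))@RH
m=(abs(e[:,0])<.022)&(abs(e[:,1])<.028)&(abs(e[:,2])<.01); c,n,sd,N=plane(F[m]); print('tilt deg',np.degrees(n@RH)[:2])
m=(e[:,0]<.04)&(e[:,0]>-.02)&(abs(e[:,1])<.045)&(abs(e[:,2])<.004); print(np.percentile(e[m],[1,99],axis=0))
cv2.imwrite('pics/t4c.png',cv2.resize(im[130:230,95:225],None,fx=6,fy=6,interpolation=2))
s=env.sense(); print(s['t'],abs(s['joint_velocities']).max(),s['gripper_width'])
```

```text
tilt deg [-0.0873  0.1156]
[[-0.0197 -0.0315 -0.0024]
 [ 0.0283  0.0326  0.0021]]
15.6583 0.0014213827646172334 0.015626841740318264
```

View pics/t4c.png

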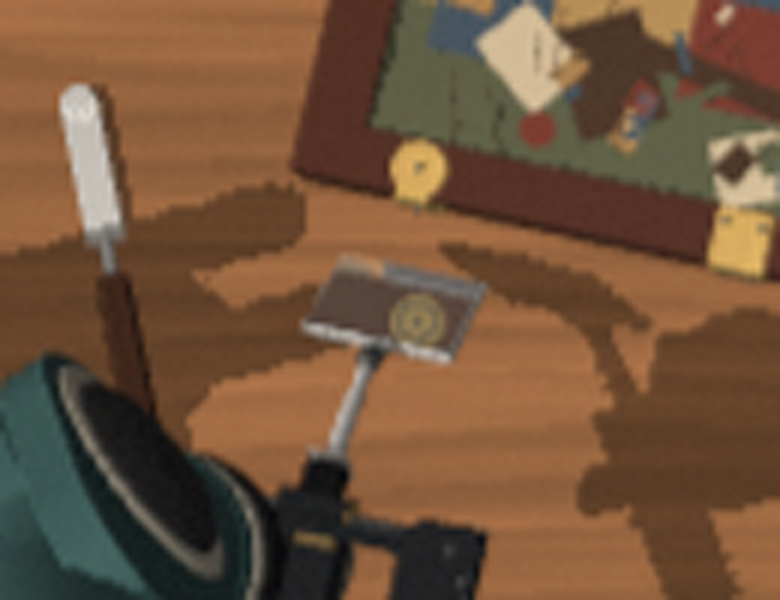

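The reflected round tag (417,319) is now near the middle of the glass (corners centre at ~(395,309), and the oblique top camera accounts for the rest). The tilt error is about 0.1° and the arm is at rest, so I'm handing in.

Run:
```python
from chk import *
check('',np.array([95,130]),PT-.047*u,(417,319),[(340,258),(486,286),(452,362),(302,330)])
print(workorder.finish_job())
```

```text
corners [[ 0.0237  0.0323 -0.    ]
 [ 0.0264 -0.0328 -0.    ]
 [-0.0285 -0.0341  0.    ]
 [-0.029   0.0313  0.    ]] centre [-0.0019 -0.0008  0.    ]
tag minus assumed v,z -0.0003871272628741595 -3.251095990544628e-05  glass minus tag v,z -0.0004049419067247793 0.0013496814647286012
the job is handed in; nothing more can be done
None
```

The job is handed in at about 16 s: the arm is still holding the mirror about 4.5 cm in front of the round tag, glass at 45° to within about 0.1°, with the tag within about 1.5 mm of the middle of the glass and the icon untouched.

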